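# Pack the charged battery in its carry case

## Robot

A 6-joint arm with a two-finger parallel gripper is mounted at the origin on a cart in front of the work surface, level with it; the furniture and walls round the work are solid. World frame = base frame: x ahead of the robot, y to its left, z up, the work surface at z = 0. Lengths are in m, angles in rad, forces in N, time in s.
With the tool pointing down it reaches from about 0.4 to 0.825 m from the base axis. Payload 7 kg.
Tool frame: the origin (TCP) lies midway between the tips of the shut fingers; the grasp point (between the pads) lies 19 mm behind it; z points along the fingers, y is the line along which they close (so a half turn about z gives the same grasp; the last joint's range is limited). The gripper opens to 88 mm and grips with 3 to 60 N. Pads are 19 mm wide; open, the fingers measure 130 mm over their backs; the gripper's body (78 mm by 193 mm) begins 47 mm behind the grasp point.
Start: joints at [-0.876, 0.359, 0.012, 0, -1.224, -0.288], TCP at [0.267, -0.62, 0.227] pointing down, gripper open.
Joint ranges: [-3.07, 3.07], [-1.43, 2.12], [-1.02, 1.25], [-3.03, 1.67], [-3.05, -0], [-3.03, 3.03]. Speed limits (rad/s): [2.39, 2.39, 3.01, 3.14, 3.14, 3.14].

## Interface

Orientations are given as [roll, pitch, yaw] about the fixed x, y, z axes, in that order (R = Rz(yaw) Ry(pitch) Rx(roll)).
In Python, from station import monitor, viewer, arm gives the robot as it stands.
- The arm moves only by the tool move_arm, never from a script. Its argument "deltas" is a list that holds one entry, the list of rows, each a list of 7 numbers: the turn, a rotation vector about the tool's x, y, z in degrees, then the shift along the tool's x, y, z in m, then the finger opening in m, from 0 to 0.0876. A call has 1 to 12 rows; each row is the pose to reach, as a shift and turn from the pose commanded when the call began, along the tool's axes at that moment; what a row does not reach only later rows make up. A row lasts 1/12 s, in which the tool goes at most 41.7 mm and 7.16 degrees, less where a joint would pass 70% of its speed; a pose out of reach is approached as far as the arm can. A call with a gripper value outside its range is refused whole. The fingers move at their own pace and stop on an object; "force" is the grip in N (left out, the last holds). Time passes only in rows, so rows that repeat a pose let the fingers close. It gives the time, the measured TCP pose, the force and the opening at its end, in the units of the state.
- monitor.get_state(): the state, without advancing time (a new reading comes with each control period).
- viewer.grab_frame(name): name is "scene" or "top"; returns a dict with "frame" (400x640x3 uint8, blue, green, red), "vfov" (degrees; the focal length in pixels is half the picture's height over the tangent of half this angle, whatever the lens; pixels are square), "cx", "cy" (the principal point, pixels), "xyz" and "orientation" of the camera in the world. Camera axes: x right, y down, z forward; pixel columns grow to the right and rows downward; lengths in m; the calibration is good to about 2 mm. A picture is of the moment at which its call begins. There is no depth.
- arm.job_done(): hands the job in, once; it reports no verdict.
The state is a dict: "t": time; "q": joint angles; "qd": joint speeds; "joint_efforts": joint torques, N m; "eef_pos": TCP position; "ee_rot": TCP orientation; "force": force on the tool from outside, world axes, zero at the start; "moment": the same for the moment, N m; "width": finger opening in m.
Only numpy, scipy, OpenCV 4.12 (cv2) and the standard library are available. Lean on these libraries where they do the work, as an engineer would, in place of code of your own. Each camera call takes 0.05 s, during which the arm holds its last target. There are 200 camera calls.

## Task

A battery has finished charging and goes into the open carry case: it is the taller of the two black packs in the sloping charger, and comes out along the slope once its two side buttons are squeezed together; leave the shorter pack latched in its bay. Take the small bottle out of the case and stand it upright on the worktop, clear of the case and its lid. Stand the pack upright on its foot in the case's end well, let go of it, then push it over, high up, against the low rubber bearer so that it lies flat on its broad side on both bearers, and do not shift the wash bottle, flask or beaker.

Things in the scene. Friction and masses are not known exactly. Their poses are not given: they have to be found in the camera images.
- tall_pack_center (a point): centre of the taller black battery pack, 62 mm from its foot; 124 mm long (z, foot to cap), 60 mm wide (x), 40 mm thick (y), 52 mm wide above the shoulder 58 mm from the foot; 0.27 to 0.44 kg. At the start it leans about 30 degrees in either charger bay: z points up and forward out of the bay, x up the slope to the charger's rear
- tall_pack_grip (a point): point midway between the taller pack's two spring buttons, 88 mm from its foot; pack axes. The ribbed grey buttons are on its narrow sides (+x and -x), 26 mm wide (y), 28 mm high (z), 66 mm apart outside when free, 54 mm fully in. Squeezed fully in they are also the grip to carry it by. Keep fingertips over 58 mm from the foot (shoulder)
- tall_pack: the same taller pack, origin at the centre of its foot; same axes. Each button carries a latch hook, 43 to 49 mm from the foot, that catches under a lip of the bay: both buttons must be kept fully in until the pack is out
- tall_pack_lower (a joint): how far the taller pack's button on its -x side (the lower, front one in the charger) is pressed: 0 free, 0.006 m fully in (the hook clears from 0.0055 m); 2 N to start, 6 N fully in; springs back
- tall_pack_upper (a joint): the same for the button on its +x side (the upper, rear one in the charger)
- short_pack_center (a point): centre of the shorter pack, alike but 106 mm long, the point 53 mm from its foot; latched in the other bay, where it stays
- charger: white wedge-shaped charger, fixed, 129 mm deep (x to its rear), 152 mm wide (y); origin at the centre of its underside. Its sloping top rises from 44 mm high in front to 106 mm at the rear. Two bays at y = 38 and -38 mm, 56 mm deep square to the slope, leaning 30 degrees forward; bay floor centre at x = 19.5, z = 25 mm; 1 mm clearance round a pack
- case: grey carry case, fixed, lying open: lower shell 90 mm wide (x), 208 mm long (y), walls 30 mm high, 6 mm thick, floor 4 mm thick; origin at the centre of its underside. Its lid, 28 mm high, lies open and flat beside it, from x = 50 to 146 mm; a small handle reaches to x = -62 mm
- case_well (a point): point on the case's floor (4 mm up) where the pack's foot is stood; case axes. The end well reaches from the first bearer (26 mm from here toward -y) to the end wall (26 mm toward +y), 78 mm wide inside (x). The pack stands with its width along the case's x, either way round, broad side to the bearer, and tips toward -y
- case_bearer1 (a point): middle of the top of the first rubber bearer, a bar across the case's floor, 12 mm wide (y), 8 mm high above the floor; case axes
- case_bearer2 (a point): middle of the top of the second rubber bearer, like the first, 82 mm further toward -y
- bottle_center (a point): centre of the small brown bottle, 41 mm diameter, 90 mm high, 45 mm above its underside; at the start it stands on the case's floor between the bearers
- bottle: the same small brown bottle, origin at the centre of its underside, z along its axis
- wash_bottle_center (a point): wash bottle with a bent spout, 212 mm high, all within 70 mm of this point sideways; the point is 90 mm above its underside; bystander. (Behind it shelves hang over the worktop, beyond about x = 0.75 m from the robot base and from 0.35 m up: keep the arm clear of them)
- flask_center (a point): glass conical flask, 125 mm high, 71 mm diameter at the foot, the point 62 mm above its underside; bystander behind the charger
- beaker_center (a point): glass beaker, 85 mm high, 63 mm diameter, the point 42 mm above its underside; bystander
Mind the look-alikes: they are no part of the job. Leave any green look-alike of the bottle alone.

How it is judged:
On the way, in this order (a step that is already met when the one before it is completed fails the run):
1. both side buttons of the taller pack squeezed in while it sits in its bay (value of joint each of tall_pack_lower, tall_pack_upper above 0.004 m and z of tall_pack_center in the frame of charger below 0.09 m), for 0.1 s.
2. the taller pack stands upright on its foot in the case's end well, let go and at rest (angle between tall_pack_center's own z axis and vertical below 0.12 rad and z of tall_pack_center in the frame of case between 0.06 and 0.072 m and y of tall_pack_center in the frame of case between 0.05 and 0.09 m and x of tall_pack_center in the frame of case between -0.02 and 0.02 m and contact force between the fingers and tall_pack below 0.2 N and linear speed of tall_pack below 0.03 m/s), for 0.2 s.
At the end, for the whole second after the job is handed in: Pack at rest, flat (0.1 rad) on both bearers, lengthwise (0.2 rad) in the case, centre 28-37 mm up, within 20 mm of the long middle line, case y -0.040 to 0.025; bottle upright (0.15 rad) on the worktop outside case and lid; bystanders within 30 mm, shorter pack within 10 mm of the start (angle between the y axis of tall_pack_center and the z axis of case, either way round below 0.1 rad and angle between the z axis of tall_pack_center and the y axis of case, either way round below 0.2 rad and z of tall_pack_center in the frame of case between 0.028 and 0.037 m and x of tall_pack_center in the frame of case between -0.02 and 0.02 m and y of tall_pack_center in the frame of case between -0.04 and 0.025 m and linear speed of each of tall_pack, bottle below 0.02 m/s and angle between bottle_center's own z axis and vertical below 0.15 rad and height (world z) of bottle_center between 0.037 and 0.053 m and (x of bottle_center in the frame of case below -0.07 m or x of bottle_center in the frame of case above 0.167 m or y of bottle_center in the frame of case above 0.125 m or y of bottle_center in the frame of case below -0.125 m)); the robot touches nothing.
It fails at once if the wash bottle was shifted by more than 30 mm or knocked over (distance of wash_bottle_center from where it was at the start of the episode above 0.03 m or angle between wash_bottle_center's own z axis and vertical above 0.3 rad).
It fails at once if the conical flask was shifted by more than 30 mm or knocked over (distance of flask_center from where it was at the start of the episode above 0.03 m or angle between flask_center's own z axis and vertical above 0.3 rad).
It fails at once if the beaker was shifted by more than 30 mm or knocked over (distance of beaker_center from where it was at the start of the episode above 0.03 m or angle between beaker_center's own z axis and vertical above 0.3 rad).
It fails at once if the shorter pack was pulled out of its bay or shifted by more than 10 mm (distance of short_pack_center from where it was at the start of the episode above 0.01 m).
It also fails if it takes over 72 s, if anything falls off the work surface, if the arm or the gripper's body presses on something with over 40 N, if the wrist force passes 120 N, or if a joint passes its speed limit or range.

## Working session

There is one attempt and no reset: what is moved stays moved. The work goes in short steps, Python scripts to look and compute and a tool call to move; the robot and the scene stay as the last step left them, time stands still between calls to the robot, and variables do not carry over. Pictures are saved under pics/ and viewed, on a budget of 10 in all, crops included, one or two more only if the job needs it, and the job is handed in when it is done.

Besides the shell and the picture viewer there is one more tool, called as a command line: name --argument value ..., lists and objects as JSON in quotes. move_arm: Moves the arm, as the interface text tells. Its arguments: {"type":"object","properties":{"deltas":{"type":"array","items":{"type":"array","items":{"type":"array","items":{"type":"number"}}}},"force":{"type":"number"}},"required":["deltas"]}

```bash
ls; mkdir -p pics; python3 - <<'E'
from station import monitor, viewer
import cv2, numpy as np
print(monitor.get_state())
for n in("scene","top"):
    f=viewer.grab_frame(n); cv2.imwrite(f"pics/{n}0.png",f["frame"]); print(n,{k:v for k,v in f.items() if k!="frame"})
a=cv2.imread("pics/scene0.png");b=cv2.imread("pics/top0.png")
E
```

```text
pics
{'t': 0.0, 'q': array([-8.75875752e-01,  3.59361941e-01,  1.10394066e-02, -3.37668372e-04,
       -1.22409584e+00, -2.88119518e-01]), 'qd': array([-0.00054695, -0.00029626, -0.00038159, -0.00013891,  0.00011223,
       -0.00023242]), 'joint_efforts': array([ 1.42088484e-03, -5.82714593e+01,  2.93060911e+01,  6.99731067e+00,
        6.72025941e-03, -2.31981066e-04]), 'eef_pos': array([ 0.26686299, -0.61946505,  0.2256326 ]), 'ee_rot': array([ 3.13994726e+00, -1.56602333e-04, -2.73490646e+00]), 'force': array([ 0.66617134, -0.77313511, -0.7108687 ]), 'moment': array([-0.08625539, -0.02227182,  0.00123147]), 'width': 0.08755907057096622}
scene {'vfov': 45.824330009679656, 'cx': 321.1298079733177, 'cy': 193.4873707239044, 'xyz': array([-0.18661169, -0.9736981 ,  0.63272468]), 'orientation': array([-1.99594942, -0.00513794, -0.64436483])}
top {'vfov': 46.109444585024654, 'cx': 321.61195031536516, 'cy': 204.14449141526364, 'xyz': array([ 0.30282925, -0.02760533,  1.51962344]), 'orientation': array([-2.99022806,  0.00571656, -1.59782743])}
```

View pics/scene0.png

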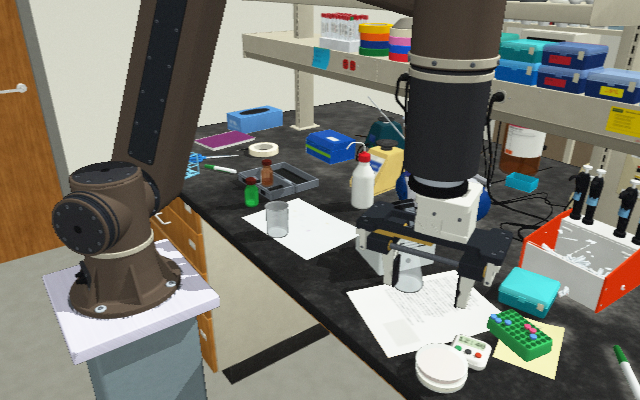

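View pics/top0.png

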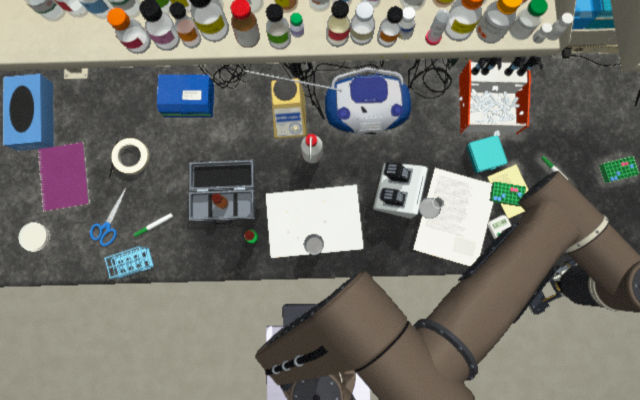

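The top view shows:
- charger at (400,190), with its packs at (398,171) and (393,198)
- case at (222,192)
- brown bottle at (219,202); its green look-alike at (250,237)
- wash bottle at (312,148), flask at (431,208), beaker at (313,243)

Next I'll take one enlarged crop of the case and charger.

```bash
cat > h.py <<'E'
import numpy as np, cv2
from scipy.spatial.transform import Rotation as R
from station import monitor, viewer
def cam(n):
    f=viewer.grab_frame(n); return f
def par(f):
    return f["frame"].shape[0]/2/np.tan(np.radians(f["vfov"]/2)), R.from_euler('xyz',f["orientation"]).as_matrix(), np.array(f["xyz"])
def ground(f,u,v,z):
    F,M,c=par(f); d=M@np.array([(u-f["cx"])/F,(v-f["cy"])/F,1.]); return c+d*(z-c[2])/d[2]
def proj(f,p):
    F,M,c=par(f); q=(np.atleast_2d(p)-c)@M; return np.c_[q[:,0]/q[:,2]*F+f["cx"],q[:,1]/q[:,2]*F+f["cy"]]
E
python3 - <<'E'
from h import *
t=cam("top")["frame"]
c=lambda x,y,w,h,s:cv2.resize(t[y:y+h,x:x+w],None,fx=s,fy=s,interpolation=cv2.INTER_CUBIC)
a=c(184,155,80,75,5);b=c(365,155,80,75,5)
cv2.imwrite("pics/crop1.png",np.hstack([a,b]))
E
```

```text
(no output)
```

View pics/crop1.png

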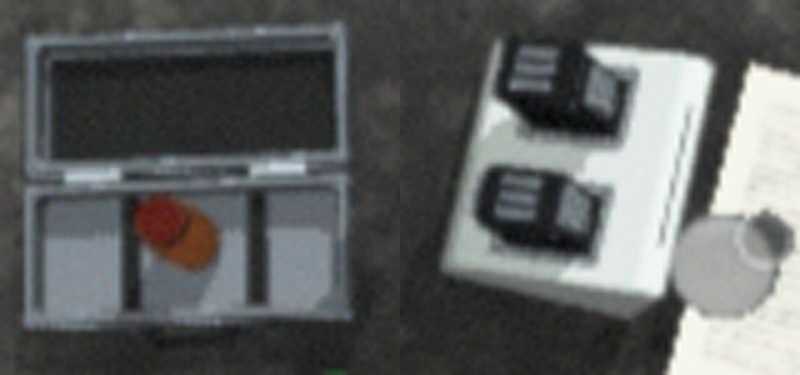

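The crop shows the case with its lid toward +x, and the bearers at crop u≈131 and 257, so the well is the left (+y) end. The upper pack (cap at crop (545,70)) looks taller than the lower one (515,195). The charger's front faces +y. Now I'll fit the poses.

```bash
cat >> h.py <<'E'
from scipy.optimize import least_squares
def T(p,pts): # planar pose x,y,yaw
    c,s=np.cos(p[2]),np.sin(p[2]); pts=np.atleast_2d(pts).astype(float)
    return np.c_[p[0]+c*pts[:,0]-s*pts[:,1],p[1]+s*pts[:,0]+c*pts[:,1],pts[:,2]]
def fit(obs,p0): # obs: list of (frame, model pts, px)
    return least_squares(lambda p:np.concatenate([(proj(f,T(p,m))-u).ravel() for f,m,u in obs]),p0,loss='soft_l1')
E
python3 - <<'E'
from h import *
f=cam("top"); s=cam("scene")
L=lambda a:np.array(a)/5+[184,155]-0.4
C=lambda a:(np.array(a)-[400,0])/5+[365,155]-0.4
case=fit([(f,[[.045,.104,.03],[-.045,.104,.03],[.045,-.104,.03],[-.045,-.104,.03]],L([[25,188],[25,328],[345,180],[350,322]]))],[.55,.3,0])
print("case",case.x,case.fun.round(1))
print("bearers px",(proj(f,T(case.x,[[0,.04,.012],[0,-.042,.012]]))-[184,155])*5)
ch=fit([(f,[[-.0645,.076,.044],[-.0645,-.076,.044],[.0645,.076,.106],[.0645,-.076,.106]],C([[497,40],[442,266],[713,60],[662,298]]))],[.55,-.2,-1.57])
print("charger",ch.x,ch.fun.round(1))
for y in(.038,-.038):
  for l in(.124,.106): print(y,l,(proj(f,T(ch.x,[[.0195-l/2,y,.025+l*.866],[.0195-l/2-.026*.866,y,.025+l*.866-.013],[.0195-l/2+.026*.866,y,.025+l*.866+.013]]))-[365,155])*5+[400,0])
for n,u,z in(("bottlecap",L([162,222]),.09),("bottle base",L([195,250]),.01),("green",(250,237),.08),("wash",(312,148),.18),("flaskmouth",C([768,235]),.125),("flaskbase",C([724,268]),.01),("beaker",(313.5,242),.06)): print(n,ground(f,*u,z))
E
```

```text
case [ 0.53504778  0.29809908 -0.00141764] [ 0.1  0.3 -0.4  0.   0.6  0.2 -0.3 -0.5]
bearers px [[128.79066265 257.85990779]
 [254.96386705 254.55537384]]
charger [ 0.56892871 -0.27099031 -1.83324231] [-0.4 -0.4  0.4 -0.2 -0.1  0.2  0.1  0.3]
0.038 0.124 [[533.53085434  68.81298246]
 [494.36287392  65.24279292]
 [573.46661875  72.45315605]]
0.038 0.106 [[544.3441375   77.91164168]
 [505.48044496  74.29201056]
 [583.96157654  81.60147417]]
-0.038 0.124 [[506.68584222 189.42566004]
 [467.47354061 184.65929804]
 [546.67288797 194.2861943 ]]
-0.038 0.106 [[517.86700413 197.31932019]
 [478.95826809 192.52721736]
 [557.53627655 202.20509268]]
bottlecap [0.54618843 0.30010294 0.09      ]
bottle base [0.54073515 0.29682289 0.01      ]
green [0.42673202 0.19713804 0.08      ]
wash [ 0.67486593 -0.00175623  0.18      ]
flaskmouth [ 0.51365451 -0.37526553  0.125     ]
flaskbase [ 0.51020827 -0.37406886  0.01      ]
beaker [0.40748955 0.00310312 0.06      ]
```

The residuals are below 0.6 px. The taller pack is the one at charger y=+38: its cap edge matches the 124 mm model, and the lower one matches 106 mm. The only look-alike is the green bottle at (250,237); the brown one is at (0.543, 0.298). I'll move above the brown bottle first.

```bash
cat >> h.py <<'E'
CASE=np.array([.53505,.29810,-.0014]); CH=np.array([.5689,-.2710,-1.8332])
def down(yaw): return R.from_euler('xyz',[np.pi,0,yaw])
def delta(pos,rot,frm=None):
    s=monitor.get_state(); p,r=(s["eef_pos"],R.from_euler('xyz',s["ee_rot"])) if frm is None else frm
    print("rotdeg",np.degrees((r.inv()*rot).as_rotvec()).round(2),"shift",r.inv().apply(np.array(pos)-p).round(4))
    return np.array(pos),rot
E
python3 - <<'E'
from h import *
a=delta([.543,.298,.26],down(-np.pi))
delta([.543,.298,.036],down(-np.pi),a)
E
```

```text
rotdeg [ 5.00e-02 -1.00e-02  2.33e+01] shift [-0.6166  0.7337 -0.0333]
rotdeg [0. 0. 0.] shift [ 0.    -0.     0.224]
```

move_arm --deltas '[[[0,0,4,0,0,-0.034,0.0876],[0,0,8,-0.04,0.05,-0.034,0.0876],[0,0,12,-0.08,0.095,-0.034,0.0876],[0,0,16,-0.11,0.13,-0.034,0.0876],[0,0,20,-0.137,0.163,-0.034,0.0876],[0,0,23.3,-0.164,0.195,-0.034,0.0876],[0,0,23.3,-0.191,0.227,-0.034,0.0876],[0,0,23.3,-0.218,0.259,-0.034,0.0876],[0,0,23.3,-0.245,0.291,-0.034,0.0876],[0,0,23.3,-0.272,0.323,-0.034,0.0876],[0,0,23.3,-0.299,0.355,-0.034,0.0876],[0,0,23.3,-0.326,0.387,-0.034,0.0876]]]'

```text
t: 1.25
eef_pos: [0.3994, -0.1792, 0.2609]
ee_rot: [3.142, 0.001, 3.142]
force: [0.9, -0.4, -0.5]
width: 0.0875
```

```bash
python3 - <<'E'
from h import *
s=monitor.get_state();print(s['eef_pos'],s['ee_rot'],s['q'],s['t'])
delta([.543,.298,.26],down(-np.pi))
E
```

```text
[ 0.39943643 -0.17923736  0.26090081] [3.14151597e+00 1.04252751e-03 3.14157563e+00] [ 3.16394665e-02 -6.97795382e-02 -4.22119355e-01 -4.65262747e-05
 -1.21741208e+00 -1.60243669e+00] 1.25
rotdeg [ 0.    0.06 -0.  ] shift [-0.1436  0.4772  0.0011]
```

move_arm --deltas '[[[0,0,0,-0.012,0.04,0,0.0876],[0,0,0,-0.024,0.08,0,0.0876],[0,0,0,-0.036,0.12,0,0.0876],[0,0,0,-0.048,0.16,0,0.0876],[0,0,0,-0.06,0.2,0,0.0876],[0,0,0,-0.072,0.24,0,0.0876],[0,0,0,-0.084,0.28,0,0.0876],[0,0,0,-0.096,0.32,0,0.0876],[0,0,0,-0.108,0.36,0,0.0876],[0,0,0,-0.12,0.4,0,0.0876],[0,0,0,-0.132,0.44,0,0.0876],[0,0,0,-0.1436,0.477,0,0.0876]]]'

```text
t: 2.25
eef_pos: [0.5432, 0.2982, 0.2605]
ee_rot: [3.141, 0.0, -3.141]
force: [1.1, 0.5, 0.1]
width: 0.0876
```

```bash
python3 - <<'E'
from h import *
s=monitor.get_state();print(s['eef_pos'],s['q'])
f=cam("scene");fr=f["frame"]
b=proj(f,[[.543,.298,0],[.543,.298,.09]]);print(b)
c=fr[130:230,210:330]; d=fr[190:310,330:460]
cv2.imwrite("pics/s1.png",np.hstack([cv2.resize(c,(400,333),interpolation=2),cv2.resize(fr[200:300,330:450],(400,333),interpolation=2)]))
print("ch corners",proj(f,T(CH,[[-.0645,.076,.044],[-.0645,-.076,.044],[.0645,.076,.106],[.0645,-.076,.106],[-.0645,-.076,0],[.0645,-.076,0]])).round(1))
E
```

```text
[0.54316578 0.29817982 0.26052941] [ 8.16754667e-01  2.48951856e-01 -6.52562308e-02 -6.49431948e-06
 -1.25640811e+00 -2.38690850e+00]
[[266.28340097 186.15598428]
 [265.11022495 160.93363783]]
ch corners [[406.5 224.6]
 [354.5 234.9]
 [437.4 225.4]
 [380.2 237.1]
 [353.9 249.9]
 [377.7 276.7]]
```

View pics/s1.png

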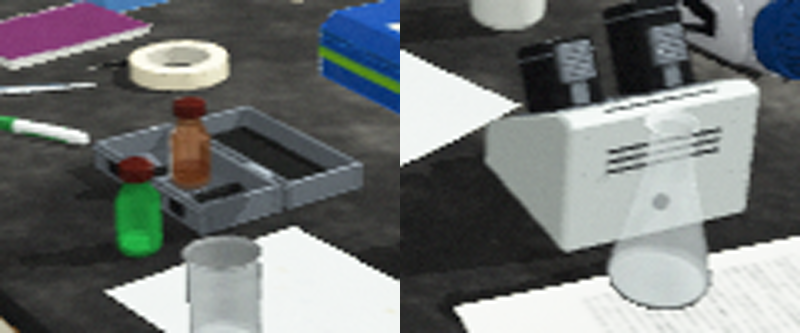

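The scene crop shows the brown bottle at about (267,160–185) against a predicted 265–266. The charger's rear corners match within a few pixels, and the farther (+y) pack is clearly the taller. I'll go down and grip the bottle.

move_arm --deltas '[[[0,0,0,0,0,0.035,0.0876],[0,0,0,0,0,0.07,0.0876],[0,0,0,0,0,0.105,0.0876],[0,0,0,0,0,0.14,0.0876],[0,0,0,0,0,0.17,0.0876],[0,0,0,0,0,0.2,0.0876],[0,0,0,0,0,0.215,0.0876],[0,0,0,0,0,0.225,0.0876],[0,0,0,0,0,0.225,0.03],[0,0,0,0,0,0.225,0.03],[0,0,0,0,0,0.225,0.03],[0,0,0,0,0,0.225,0.03]]]' --force 15

```text
t: 3.3
eef_pos: [0.5439, 0.2966, 0.0372]
ee_rot: [3.14, 0.002, -3.141]
force: [0.0, 0.3, -0.2]
width: 0.0665
```

move_arm --deltas '[[[0,0,0,0,0,0,0.03],[0,0,0,0,0,0,0.03],[0,0,0,0,0,0,0.03],[0,0,0,0,0,-0.02,0.03],[0,0,0,0,0,-0.05,0.03],[0,0,0,0,0,-0.08,0.03]]]'

```text
t: 3.8
eef_pos: [0.5425, 0.2953, 0.1159]
ee_rot: [-3.14, -0.002, -3.141]
force: [1.0, 0.6, -0.5]
width: 0.0307
```

The opening reads 30.7 mm, which is less than the bottle's 41 mm, so the fingers closed too slowly. I'll check with a look.

```bash
python3 - <<'E'
from h import *
s=monitor.get_state();print(s['eef_pos'],s['width'],s['t'])
fr=cam("scene")["frame"];fr2=cam("top")["frame"]
cv2.imwrite("pics/s2.png",np.hstack([cv2.resize(fr[100:220,200:340],(467,400),interpolation=2),cv2.resize(fr2[140:240,180:260],(320,400),interpolation=2)]))
E
```

```text
[0.542453   0.2953369  0.11585225] 0.03070763550045417 3.8
```

View pics/s2.png

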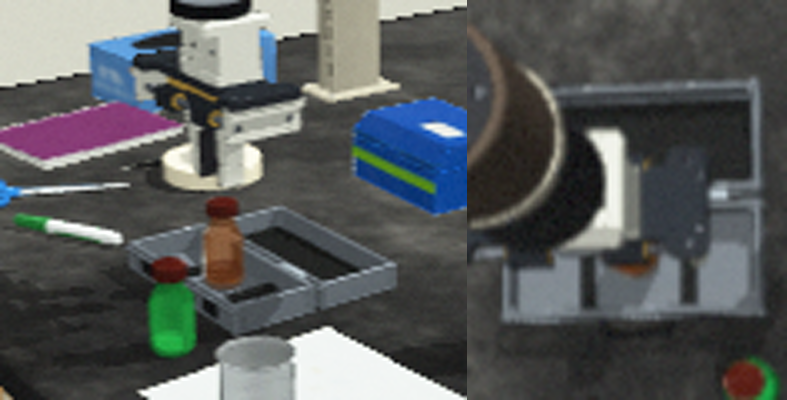

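The bottle is still standing in the case, unmoved at (267,185), so I lifted before the fingers had closed. I'll open, go down again, and wait longer.

move_arm --deltas '[[[0,0,0,0,0,-0.03,0.0876],[0,0,0,0,0,-0.03,0.0876],[0,0,0,0,0,-0.03,0.0876],[0,0,0,0,0,-0.03,0.0876],[0,0,0,0,0,-0.03,0.0876],[0,0,0,0,0,-0.03,0.0876],[0,0,0,0,0,-0.03,0.0876],[0,0,0,0,0,-0.03,0.0876],[0,0,0,0,0,0,0.0876],[0,0,0,0,0,0.03,0.0876],[0,0,0,0,0,0.06,0.0876],[0,0,0,0,0,0.08,0.0876]]]'

```text
t: 4.9
eef_pos: [0.5419, 0.295, 0.0327]
ee_rot: [-3.14, -0.002, 3.141]
force: [-0.3, -0.1, -0.2]
width: 0.0872
```

move_arm --deltas '[[[0,0,0,0,0,0,0.03],[0,0,0,0,0,0,0.03],[0,0,0,0,0,0,0.03],[0,0,0,0,0,0,0.03],[0,0,0,0,0,0,0.03],[0,0,0,0,0,0,0.03],[0,0,0,0,0,0,0.03],[0,0,0,0,0,0,0.03],[0,0,0,0,0,0,0.03],[0,0,0,0,0,0,0.03],[0,0,0,0,0,0,0.03],[0,0,0,0,0,0,0.03]]]'

```text
t: 5.9
eef_pos: [0.5435, 0.2964, 0.0362]
ee_rot: [3.141, 0.001, -3.141]
force: [-0.9, 1.1, 5.2]
width: 0.0391
```

move_arm --deltas '[[[0,0,0,0,0,-0.02,0.03],[0,0,0,0,0,-0.05,0.03],[0,0,0,0,0,-0.08,0.03],[0,0,0,0.002,-0.02,-0.1,0.03],[0,0,0,0.004,-0.05,-0.1,0.03],[0,0,0,0.006,-0.08,-0.1,0.03],[0,0,0,0.008,-0.11,-0.1,0.03],[0,0,0,0.008,-0.14,-0.1,0.03],[0,0,0,0.008,-0.16,-0.1,0.03],[0,0,0,0.008,-0.168,-0.1,0.03],[0,0,0,0.008,-0.168,-0.09,0.03],[0,0,0,0.008,-0.168,-0.07,0.03]]]'

```text
t: 6.9
eef_pos: [0.5364, 0.1283, 0.1067]
ee_rot: [3.14, 0.003, 3.141]
force: [0.3, 1.1, -2.5]
width: 0.0391
```

```bash
python3 - <<'E'
from h import *
s=monitor.get_state();print(s['eef_pos'],s['width'],s['t'])
fr=cam("scene")["frame"]
cv2.imwrite("pics/s3.png",cv2.resize(fr[80:230,200:380],(480,400),interpolation=2))
E
```

```text
[0.5364101  0.12831651 0.10667784] 0.039139118850681345 6.9
```

View pics/s3.png

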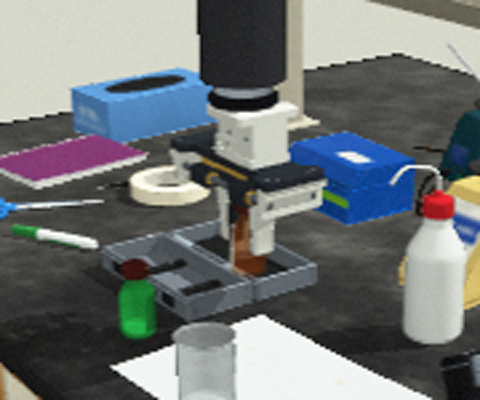

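The bottle hangs upright in the gripper. I'll lower it, release, and rise.

move_arm --deltas '[[[0,0,0,0,0,0.03,0.03],[0,0,0,0,0,0.05,0.03],[0,0,0,0,0,0.065,0.03],[0,0,0,0,0,0.07,0.03],[0,0,0,0,0,0.073,0.03],[0,0,0,0,0,0.0735,0.03],[0,0,0,0,0,0.0735,0.05],[0,0,0,0,0,0.0735,0.07],[0,0,0,0,0,0.0735,0.0876],[0,0,0,0,0,0.0735,0.0876],[0,0,0,0,0,0.0735,0.0876],[0,0,0,0,0,0.0735,0.0876]]]'

```text
t: 7.95
eef_pos: [0.5352, 0.128, 0.0323]
ee_rot: [3.141, 0.0, -3.141]
force: [-0.0, -0.4, 0.5]
width: 0.0733
```

move_arm --deltas '[[[0,0,0,0,0,0,0.0876],[0,0,0,0,0,0,0.0876],[0,0,0,0,0,-0.02,0.0876],[0,0,0,0,0,-0.05,0.0876],[0,0,0,0,0,-0.09,0.0876],[0,0,0,0,0,-0.13,0.0876],[0,0,0,0,0,-0.17,0.0876],[0,0,0,0,0,-0.21,0.0876],[0,0,0,0,0,-0.25,0.0876],[0,0,0,0,0,-0.25,0.0876]]]'

```text
t: 8.78
eef_pos: [0.5384, 0.1286, 0.2912]
ee_rot: [3.137, 0.012, -3.141]
force: [1.1, 1.2, 0.8]
width: 0.0878
```

```bash
cat >> h.py <<'E'
def packpose(tcp_foot):
    """TCP position and rotation for the taller pack, TCP tcp_foot m from foot"""
    yaw=CH[2]; zc=np.array([-.5,0,np.sqrt(.75)]); Rz=R.from_euler('z',yaw)
    foot=T(CH,[[.0195,.038,.025]])[0]; z=Rz.apply(zc); x=Rz.apply([np.sqrt(.75),0,.5])
    return foot,z,x,foot+z*tcp_foot, R.from_matrix(np.c_[np.cross(-x,-z),-x,-z])
E
python3 - <<'E'
from h import *
s=monitor.get_state();print(s['eef_pos'],s['q'],s['width'],s['t'])
foot,z,x,p,r=packpose(.069); print(foot,z,p,r.as_matrix().round(2))
a=delta(p+z*.15,r); delta(p,r,a)
E
```

```text
[0.53838902 0.12864095 0.29121365] [ 0.5906336   0.11367717 -0.16581742  0.00324692 -1.27861845 -2.16138804] 0.08782820913832931 8.7833
[ 0.60054088 -0.2996898   0.025     ] [0.12970135 0.48288462 0.8660254 ] [ 0.60949027 -0.26637076  0.08475575] [[-0.97  0.22 -0.13]
 [ 0.26  0.84 -0.48]
 [-0.   -0.5  -0.87]]
rotdeg [30.17  4.6  14.57] shift [-0.0893 -0.323   0.0762]
rotdeg [0. 0. 0.] shift [0.   0.   0.15]
```

move_arm --deltas '[[[0,0,0,0.03,-0.03,0,0.0876],[0,0,0,0.05,-0.065,0,0.0876],[3,0.5,1.5,0.06,-0.1,0,0.0876],[6,1,3,0.06,-0.14,0,0.0876],[10,1.5,5,0.05,-0.18,0,0.0876],[14,2.1,7,0.03,-0.215,0.005,0.0876],[18,2.7,9,0.005,-0.25,0.01,0.0876],[22,3.3,11,-0.025,-0.28,0.02,0.0876],[26,4,13,-0.055,-0.305,0.04,0.0876],[30.17,4.6,14.57,-0.08,-0.32,0.06,0.0876],[30.17,4.6,14.57,-0.0893,-0.323,0.076,0.0876],[30.17,4.6,14.57,-0.0893,-0.323,0.076,0.0876]]]'

```text
t: 9.78
eef_pos: [0.6238, -0.1961, 0.1996]
ee_rot: [-2.606, -0.019, 2.877]
force: [-0.2, -0.7, -1.0]
width: 0.0876
```

```bash
python3 - <<'E'
from h import *
foot,z,x,p,r=packpose(.069)
f=cam("scene"); g=cam("top")
s=monitor.get_state();print(s['eef_pos'],s['q'],s['t'])
delta(p+z*.15,r)
a=f["frame"].copy(); b=g["frame"].copy()
t=s["eef_pos"]; rr=R.from_euler('xyz',s["ee_rot"])
for im,ff in((a,f),(b,g)):
    for q in proj(ff,[foot+z*.088+x*.033,foot+z*.088-x*.033,foot+z*.124]): cv2.circle(im,tuple(int(v) for v in q.round()),1,(0,0,255),-1)
cv2.imwrite("pics/s4.png",np.hstack([cv2.resize(a[140:290,300:480],(480,400),interpolation=2),cv2.resize(b[140:240,360:440],(320,400),interpolation=2)]))
E
```

```text
[ 0.62398977 -0.19538101  0.20497572] [ 0.23592154  0.4084948  -0.26800454  0.48734346 -1.22166469 -2.31283675] 9.8833
rotdeg [-0.5  -0.69  0.32] shift [-0.0043 -0.0026 -0.0098]
```

View pics/s4.png

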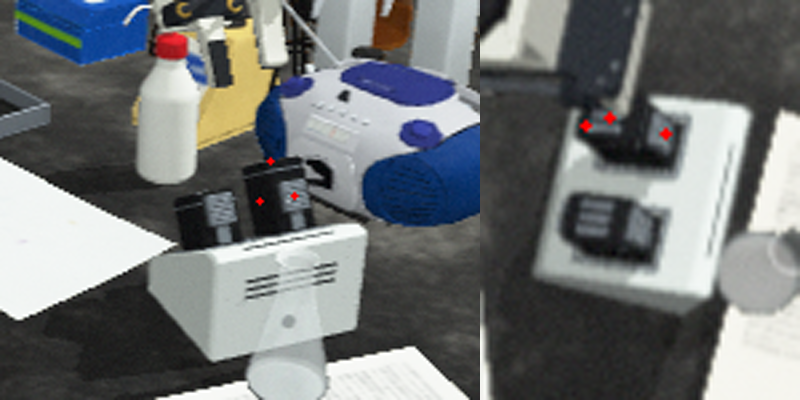

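The overlay lands on the visible buttons and cap within about 1 px (rear button (294,196) against a seen (293,193)). I'll let the arm settle and go down to just above the grip, then correct.

move_arm --deltas '[[[0,0,0,0,0,0,0.0876],[0,0,0,0,0,0,0.0876],[0,0,0,0,0,0.02,0.0876],[0,0,0,0,0,0.04,0.0876],[0,0,0,0,0,0.06,0.0876],[0,0,0,0,0,0.075,0.0876],[0,0,0,0,0,0.08,0.0876],[0,0,0,0,0,0.08,0.0876],[0,0,0,0,0,0.08,0.0876]]]'

```text
t: 10.63
eef_pos: [0.6138, -0.2338, 0.1388]
ee_rot: [-2.611, -0.008, 2.879]
force: [0.1, -0.7, 1.2]
width: 0.0875
```

```bash
python3 - <<'E'
from h import *
foot,z,x,p,r=packpose(.069)
s=monitor.get_state();print(s['eef_pos'],s['q'],s['force'],s['t'])
delta(p,r)
E
```

```text
[ 0.61377878 -0.23375692  0.13884688] [ 0.17267329  0.44986415 -0.38314034  0.55006335 -1.0583191  -2.35656272] [ 0.14916592 -0.74634429  1.1639255 ] 10.6333
rotdeg [-0.39 -0.43  0.22] shift [-0.0048 -0.0008  0.0631]
```

move_arm --deltas '[[[-0.4,-0.4,0.2,-0.0047,-0.001,0.01,0.0876],[-0.4,-0.4,0.2,-0.0047,-0.001,0.025,0.0876],[-0.4,-0.4,0.2,-0.0047,-0.001,0.04,0.0876],[-0.4,-0.4,0.2,-0.0047,-0.001,0.052,0.0876],[-0.4,-0.4,0.2,-0.0047,-0.001,0.06,0.0876],[-0.4,-0.4,0.2,-0.0047,-0.001,0.063,0.0876],[-0.4,-0.4,0.2,-0.0047,-0.001,0.063,0.0876],[-0.4,-0.4,0.2,-0.0047,-0.001,0.063,0.0876]]]'

```text
t: 11.3
eef_pos: [0.6092, -0.2666, 0.0838]
ee_rot: [-2.618, -0.002, 2.879]
force: [1.5, 0.7, -0.9]
width: 0.0879
```

```bash
python3 - <<'E'
from h import *
foot,z,x,p,r=packpose(.069)
s=monitor.get_state();print(s['eef_pos'],s['force'],s['t'])
delta(p,r)
E
```

```text
[ 0.60916326 -0.26662639  0.08382809] [ 1.50822206  0.70872378 -0.94234193] 11.3
rotdeg [-0.03 -0.1   0.06] shift [-0.0002 -0.0002 -0.001 ]
```

move_arm --deltas '[[[0,0,0,0,0,0,0.075],[0,0,0,0,0,0,0.07],[0,0,0,0,0,0,0.065],[0,0,0,0,0,0,0.06],[0,0,0,0,0,0,0.055],[0,0,0,0,0,0,0.04],[0,0,0,0,0,0,0.04],[0,0,0,0,0,0,0.04],[0,0,0,0,0,0,0.04],[0,0,0,0,0,0,0.04],[0,0,0,0,0,0,0.04],[0,0,0,0,0,0,0.04]]]' --force 35

```text
t: 12.3
eef_pos: [0.6086, -0.2676, 0.0844]
ee_rot: [-2.616, -0.002, 2.878]
force: [-0.7, -3.6, 6.2]
width: 0.0523
```

The opening is 52.3 mm. It read about 2 mm low on the bottle as well, so that is 54 mm and both buttons are fully in. I'll pull out along the slope.

move_arm --deltas '[[[0,0,0,0,0,0,0.04],[0,0,0,0,0,-0.003,0.04],[0,0,0,0,0,-0.008,0.04],[0,0,0,0,0,-0.014,0.04],[0,0,0,0,0,-0.02,0.04],[0,0,0,0,0,-0.027,0.04],[0,0,0,0,0,-0.034,0.04],[0,0,0,0,0,-0.041,0.04],[0,0,0,0,0,-0.048,0.04],[0,0,0,0,0,-0.055,0.04],[0,0,0,0,0,-0.062,0.04],[0,0,0,0,0,-0.07,0.04]]]'

```text
t: 13.3
eef_pos: [0.6175, -0.2326, 0.1434]
ee_rot: [-2.618, -0.004, 2.878]
force: [-1.0, 0.6, -3.3]
width: 0.0522
```

```bash
python3 - <<'E'
from h import *
s=monitor.get_state();print(s['eef_pos'],s['force'],s['t'],s['width'])
f=cam("scene")["frame"]
cv2.imwrite("pics/s5.png",cv2.resize(f[110:290,290:506],(480,400),interpolation=2))
w=T(CASE,[[0,.072,.004]])[0]; print("well",w)
a=delta(w+[0,0,.069+.16],down(-np.pi/2+CASE[2]))
E
```

```text
[ 0.61749013 -0.23259369  0.14338266] [-1.033323    0.57911209 -3.26610851] 13.3 0.05224415783208171
well [0.5351508  0.37009993 0.004     ]
rotdeg [ -20.95  -27.42 -102.2 ] shift [ 0.2369  0.4412 -0.3554]
```

View pics/s5.png

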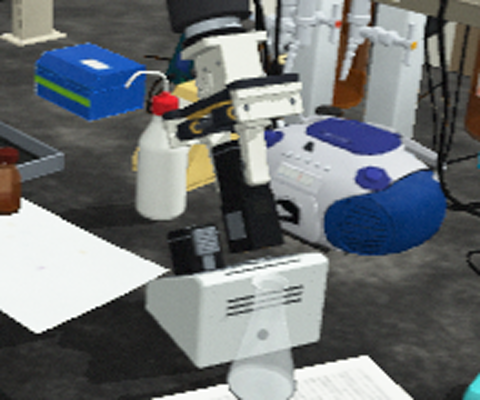

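The pack is out and held, its foot clear of the slope, and the shorter pack is still in its bay. Now I'll compute the transfer rows.

```bash
cat >> h.py <<'E'
from scipy.spatial.transform import Slerp
def rows(wps,n,w):
    """wps: list of (pos,rot); n rows for each leg; deltas from the present pose"""
    s=monitor.get_state(); p0,r0=s["eef_pos"],R.from_euler('xyz',s["ee_rot"]); p,r=p0,r0; out=[]
    for (q,t),k in zip(wps,n):
        S=Slerp([0,1],R.concatenate([r,t]))
        for i in range(1,k+1):
            a=i/k; out.append(list(np.degrees((r0.inv()*S(a)).as_rotvec()).round(1))+list(r0.inv().apply(p+(np.array(q)-p)*a-p0).round(4))+[w])
        p,r=np.array(q),t
    print([[float(v) for v in o] for o in out])
E
python3 - <<'E'
from h import *
s=monitor.get_state(); r0=R.from_euler('xyz',s["ee_rot"])
rows([([.605,-.235,.25],r0),([.50,-.15,.275],down(-np.pi+.3))],[4,8],.04)
E
```

```text
[[0.0, 0.0, 0.0, 0.0032, -0.0145, -0.0219, 0.04], [0.0, 0.0, 0.0, 0.0064, -0.029, -0.0437, 0.04], [0.0, 0.0, 0.0, 0.0096, -0.0435, -0.0656, 0.04], [0.0, 0.0, 0.0, 0.0128, -0.0581, -0.0874, 0.04], [-3.6, -1.1, -3.9, 0.0282, -0.0537, -0.0936, 0.04], [-7.3, -2.1, -7.9, 0.0436, -0.0493, -0.0997, 0.04], [-10.9, -3.2, -11.8, 0.0591, -0.0449, -0.1058, 0.04], [-14.6, -4.2, -15.7, 0.0745, -0.0405, -0.1119, 0.04], [-18.2, -5.3, -19.6, 0.0899, -0.0361, -0.118, 0.04], [-21.9, -6.4, -23.6, 0.1053, -0.0317, -0.1242, 0.04], [-25.5, -7.4, -27.5, 0.1208, -0.0273, -0.1303, 0.04], [-29.2, -8.5, -31.4, 0.1362, -0.0229, -0.1364, 0.04]]
```

move_arm --deltas '[[[0,0,0,0.003,-0.0145,-0.022,0.04],[0,0,0,0.0065,-0.029,-0.0435,0.04],[0,0,0,0.0095,-0.0435,-0.0655,0.04],[0,0,0,0.013,-0.058,-0.0875,0.04],[-3.6,-1.1,-3.9,0.028,-0.0535,-0.0935,0.04],[-7.3,-2.1,-7.9,0.0435,-0.0495,-0.0995,0.04],[-10.9,-3.2,-11.8,0.059,-0.045,-0.106,0.04],[-14.6,-4.2,-15.7,0.0745,-0.0405,-0.112,0.04],[-18.2,-5.3,-19.6,0.09,-0.036,-0.118,0.04],[-21.9,-6.4,-23.6,0.105,-0.0315,-0.124,0.04],[-25.5,-7.4,-27.5,0.121,-0.0275,-0.1305,0.04],[-29.2,-8.5,-31.4,0.136,-0.023,-0.1365,0.04]]]'

```text
t: 14.35
eef_pos: [0.4986, -0.1497, 0.2747]
ee_rot: [3.138, 0.001, -2.838]
force: [-0.8, -1.2, -3.6]
width: 0.0524
```

```bash
python3 - <<'E'
from h import *
s=monitor.get_state();print(s['eef_pos'],s['ee_rot'],s['q'],s['width'])
w=T(CASE,[[0,.072,.004]])[0]
rows([([.50,0.05,.28],down(-np.pi/2-.7)),(w+[0,0,.069+.20],down(-np.pi/2))],[6,12],.04)
E
```

```text
[ 0.49856661 -0.14972802  0.27465333] [ 3.13773654e+00  1.10713303e-03 -2.83830296e+00] [ 0.08245952  0.07397223 -0.24480603 -0.00421779 -1.25178512 -1.34864168] 0.05237229800411153
[[0.0, 0.0, -5.4, -0.0102, 0.0317, -0.0008, 0.04], [0.1, 0.0, -10.8, -0.0203, 0.0634, -0.0015, 0.04], [0.1, 0.1, -16.3, -0.0305, 0.0951, -0.0023, 0.04], [0.1, 0.1, -21.7, -0.0407, 0.1268, -0.003, 0.04], [0.2, 0.1, -27.1, -0.0509, 0.1585, -0.0038, 0.04], [0.2, 0.1, -32.5, -0.061, 0.1902, -0.0045, 0.04], [0.2, 0.1, -35.9, -0.0718, 0.2148, -0.0039, 0.04], [0.2, 0.1, -39.2, -0.0825, 0.2394, -0.0032, 0.04], [0.2, 0.1, -42.5, -0.0933, 0.2639, -0.0025, 0.04], [0.2, 0.1, -45.9, -0.1041, 0.2885, -0.0018, 0.04], [0.2, 0.2, -49.2, -0.1148, 0.3131, -0.0011, 0.04], [0.2, 0.2, -52.6, -0.1256, 0.3377, -0.0004, 0.04], [0.2, 0.2, -55.9, -0.1364, 0.3623, 0.0003, 0.04], [0.2, 0.2, -59.3, -0.1471, 0.3868, 0.001, 0.04], [0.2, 0.2, -62.6, -0.1579, 0.4114, 0.0017, 0.04], [0.2, 0.2, -65.9, -0.1686, 0.436, 0.0024, 0.04], [0.2, 0.2, -69.3, -0.1794, 0.4606, 0.003, 0.04], [0.2, 0.2, -72.6, -0.1902, 0.4852, 0.0037, 0.04]]
```

move_arm --deltas '[[[0,0,-5.4,-0.01,0.0315,-0.001,0.04],[0,0,-10.8,-0.02,0.0635,-0.0015,0.04],[0,0,-16.3,-0.0305,0.095,-0.002,0.04],[0,0,-21.7,-0.0405,0.127,-0.003,0.04],[0,0,-27.1,-0.051,0.1585,-0.004,0.04],[0.2,0,-32.5,-0.061,0.19,-0.0045,0.04],[0.2,0,-35.9,-0.072,0.215,-0.004,0.04],[0.2,0,-39.2,-0.0825,0.2395,-0.003,0.04],[0.2,0,-42.5,-0.0935,0.264,-0.0025,0.04],[0.2,0,-45.9,-0.104,0.2885,-0.002,0.04],[0.2,0.1,-49.2,-0.115,0.313,-0.001,0.04],[0.2,0.1,-52.6,-0.1255,0.3375,0,0.04]]]'

```text
t: 15.35
eef_pos: [0.5196, 0.2101, 0.2739]
ee_rot: [-3.141, -0.003, -1.921]
force: [-0.0, -0.1, -4.5]
width: 0.0525
```

```bash
python3 - <<'E'
from h import *
w=T(CASE,[[0,.072,.004]])[0]
rows([(w+[0,0,.069+.10],down(-np.pi/2)),(w+[0,0,.069+.07],down(-np.pi/2))],[8,4],.04)
E
```

```text
[[0.0, -0.0, -2.5, -0.0195, 0.005, 0.0125, 0.04], [0.0, -0.0, -5.0, -0.039, 0.0101, 0.0251, 0.04], [0.0, -0.1, -7.5, -0.0585, 0.0151, 0.0376, 0.04], [0.0, -0.1, -10.0, -0.078, 0.0202, 0.0502, 0.04], [0.0, -0.1, -12.6, -0.0975, 0.0252, 0.0627, 0.04], [0.0, -0.1, -15.1, -0.117, 0.0303, 0.0753, 0.04], [0.0, -0.2, -17.6, -0.1365, 0.0353, 0.0878, 0.04], [0.0, -0.2, -20.1, -0.1559, 0.0404, 0.1004, 0.04], [0.0, -0.2, -20.1, -0.156, 0.0404, 0.1079, 0.04], [0.0, -0.2, -20.1, -0.156, 0.0404, 0.1154, 0.04], [0.0, -0.2, -20.1, -0.156, 0.0404, 0.1229, 0.04], [0.0, -0.2, -20.1, -0.156, 0.0404, 0.1304, 0.04]]
```

move_arm --deltas '[[[0,0,-2.5,-0.0195,0.005,0.0125,0.04],[0,0,-5,-0.039,0.01,0.025,0.04],[0,0,-7.5,-0.0585,0.015,0.0375,0.04],[0,-0.1,-10,-0.078,0.02,0.05,0.04],[0,-0.1,-12.6,-0.0975,0.025,0.0625,0.04],[0,-0.1,-15.1,-0.117,0.0305,0.0755,0.04],[0,-0.2,-17.6,-0.1365,0.0355,0.088,0.04],[0,-0.2,-20.1,-0.156,0.0405,0.1,0.04],[0,-0.2,-20.1,-0.156,0.0405,0.108,0.04],[0,-0.2,-20.1,-0.156,0.0405,0.1155,0.04],[0,-0.2,-20.1,-0.156,0.0405,0.123,0.04],[0,-0.2,-20.1,-0.156,0.0405,0.1305,0.04]]]'

```text
t: 16.35
eef_pos: [0.5359, 0.3676, 0.1419]
ee_rot: [3.141, -0.001, -1.575]
force: [-0.4, -0.4, -4.3]
width: 0.0521
```

```bash
python3 - <<'E'
from h import *
s=monitor.get_state();print(s['eef_pos'],s['ee_rot'],s['q'],s['width'],s['force'])
w=T(CASE,[[0,.072,.004]])[0]
delta(w+[0,0,.069],down(-np.pi/2))
f=cam("scene"); g=cam("top")
a=f["frame"].copy(); b=g["frame"].copy()
e=s['eef_pos']
for im,ff in((a,f),(b,g)):
    P=[e+[sx*.03,sy*.02,-.069] for sx,sy in((1,1),(1,-1),(-1,-1),(-1,1))]
    for q in proj(ff,P): cv2.circle(im,tuple(int(v) for v in q.round()),1,(0,0,255),-1)
    for q in proj(ff,T(CASE,[[.039,.098,.03],[-.039,.098,.03],[.0,.04,.012]])): cv2.circle(im,tuple(int(v) for v in q.round()),1,(0,255,0),-1)
cv2.imwrite("pics/s6.png",np.hstack([cv2.resize(a[90:210,190:334],(480,400),interpolation=2),cv2.resize(b[150:230,180:244],(320,400),interpolation=2)]))
E
```

```text
[0.53589391 0.36762174 0.14186708] [ 3.14120402e+00 -5.59205264e-04 -1.57471425e+00] [ 9.00889377e-01  3.79895282e-01 -1.58230245e-01  4.64650274e-05
 -1.03335062e+00 -9.04831211e-01] 0.052116196152814674 [-0.37431112 -0.38020019 -4.26122304]
rotdeg [ 0.02 -0.03 -0.22] shift [-0.0025  0.0007  0.0689]
```

View pics/s6.png

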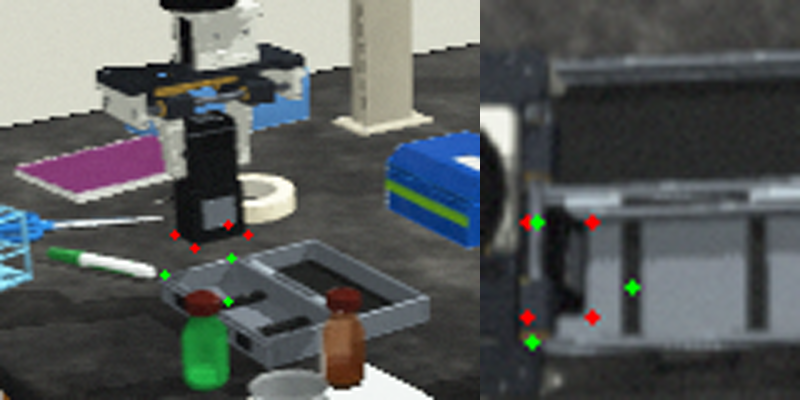

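The foot overlay (red) sits about 1 px from the pack's real foot, toward −y. That suggests the pack is about 2–3 mm further +y in the gripper than I modelled, so I'll leave y as it is. Bearer 1 and the wall overlay match. I'll lower it into the well slowly at the end.

move_arm --deltas '[[[0,0,0,0,0,0.01,0.04],[0,0,0,0,0,0.02,0.04],[0,0,0,0,0,0.03,0.04],[0,0,0,0,0,0.038,0.04],[0,0,0,0,0,0.045,0.04],[0,0,0,0,0,0.052,0.04],[0,0,0,0,0,0.057,0.04],[0,0,0,0,0,0.06,0.04],[0,0,0,0,0,0.062,0.04],[0,0,0,0,0,0.063,0.04],[0,0,0,0,0,0.063,0.04],[0,0,0,0,0,0.063,0.04]]]'

```text
t: 17.45
eef_pos: [0.5363, 0.3686, 0.0803]
ee_rot: [-3.141, 0.001, -1.574]
force: [0.4, -0.2, -3.4]
width: 0.0522
```

move_arm --deltas '[[[0,0,0,0,0,0.001,0.04],[0,0,0,0,0,0.002,0.04],[0,0,0,0,0,0.003,0.04],[0,0,0,0,0,0.003,0.04]]]'

```text
t: 17.78
eef_pos: [0.5361, 0.3683, 0.0768]
ee_rot: [-3.142, 0.0, -1.574]
force: [-1.0, -0.6, -4.0]
width: 0.0523
```

move_arm --deltas '[[[0,0,0,0,0,0.001,0.04],[0,0,0,0,0,0.0015,0.04],[0,0,0,0,0,0.002,0.04],[0,0,0,0,0,0.002,0.04]]]'

```text
t: 18.12
eef_pos: [0.5361, 0.3684, 0.0748]
ee_rot: [-3.142, -0.0, -1.574]
force: [0.1, 0.3, -4.4]
width: 0.0521
```

move_arm --deltas '[[[0,0,0,0,0,0.0005,0.04],[0,0,0,0,0,0.001,0.04],[0,0,0,0,0,0.001,0.04],[0,0,0,0,0,0.001,0.04]]]'

```text
t: 18.45
eef_pos: [0.5361, 0.3684, 0.0739]
ee_rot: [-3.141, 0.0, -1.574]
force: [-0.5, 0.5, -3.3]
width: 0.052
```

move_arm --deltas '[[[0,0,0,0,0,0.0005,0.04],[0,0,0,0,0,0.001,0.04],[0,0,0,0,0,0.001,0.04],[0,0,0,0,0,0.001,0.04]]]'

```text
t: 18.78
eef_pos: [0.5363, 0.3685, 0.0735]
ee_rot: [-3.141, 0.0, -1.574]
force: [-1.1, -0.1, 2.5]
width: 0.052
```

It has touched the floor (force z went from −3.3 to +2.5 N). Releasing now.

move_arm --deltas '[[[0,0,0,0,0,0,0.055],[0,0,0,0,0,0,0.058],[0,0,0,0,0,0,0.061],[0,0,0,0,0,0,0.064],[0,0,0,0,0,0,0.067],[0,0,0,0,0,0,0.07],[0,0,0,0,0,0,0.074],[0,0,0,0,0,0,0.08],[0,0,0,0,0,0,0.0876],[0,0,0,0,0,0,0.0876],[0,0,0,0,0,0,0.0876],[0,0,0,0,0,0,0.0876]]]'

```text
t: 19.78
eef_pos: [0.5361, 0.3684, 0.0729]
ee_rot: [-3.141, 0.0, -1.574]
force: [-0.4, -0.5, 1.4]
width: 0.0877
```

move_arm --deltas '[[[0,0,0,0,0,0,0.0876],[0,0,0,0,0,0,0.0876],[0,0,0,0,0,0,0.0876],[0,0,0,0,0,-0.01,0.0876],[0,0,0,0,0,-0.025,0.0876],[0,0,0,0,0,-0.045,0.0876],[0,0,0,0,0,-0.07,0.0876],[0,0,0,0,0,-0.095,0.0876],[0,0,0,0,0,-0.1,0.0876],[0,0,0,0,0,-0.1,0.0876],[0,0,0,0,0,-0.1,0.0876]]]'

```text
t: 20.7
eef_pos: [0.536, 0.3684, 0.1734]
ee_rot: [-3.141, 0.001, -1.574]
force: [-0.3, 0.1, -0.4]
width: 0.0876
```

```bash
python3 - <<'E'
from h import *
s=monitor.get_state();print(s['eef_pos'],s['force'],s['width'],s['t'])
f=cam("scene")
a=f["frame"].copy()
w=T(CASE,[[0,.0715,.004]])[0]
P=[w+[sx*.03,sy*.02,0] for sx,sy in((1,1),(1,-1),(-1,-1),(-1,1))]+[w+[0,0,.124]]
for q in proj(f,P): cv2.circle(a,tuple(int(v) for v in q.round()),0,(0,0,255),-1)
cv2.imwrite("pics/s7.png",cv2.resize(a[90:210,190:334],(480,400),interpolation=2))
E
```

```text
[0.53596781 0.36841064 0.1733664 ] [-0.26643078  0.06387461 -0.36707695] 0.08762862826945973 20.7
```

View pics/s7.png

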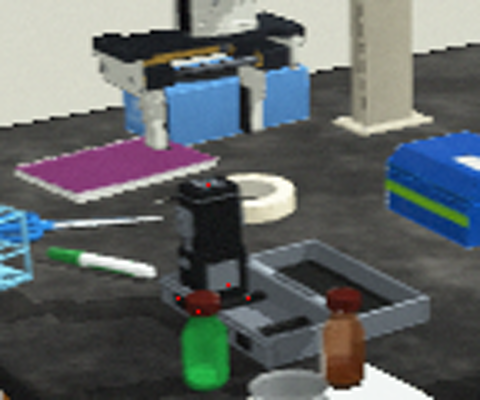

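The pack stands upright in the end well, released: cap at crop (207,182), foot in the overlay. The bottle is upright outside the case. Now I'll go behind the pack (+y), shut the fingers, and push high.

move_arm --deltas '[[[0,0,0,-0.02,0,-0.02,0.05],[0,0,0,-0.045,0,-0.02,0.03],[0,0,0,-0.06,0,-0.02,0],[0,0,0,-0.065,0,-0.02,0],[0,0,0,-0.065,0,-0.02,0],[0,0,0,-0.065,0,-0.02,0],[0,0,0,-0.065,0,-0.02,0],[0,0,0,-0.065,0,-0.01,0],[0,0,0,-0.065,0,0.01,0],[0,0,0,-0.065,0,0.03,0],[0,0,0,-0.065,0,0.05,0],[0,0,0,-0.065,0,0.063,0]]]'

```text
t: 21.75
eef_pos: [0.5356, 0.4317, 0.1072]
ee_rot: [3.14, -0.002, -1.575]
force: [-0.0, -0.8, -0.3]
width: 0.0135
```

move_arm --deltas '[[[0,0,0,0,0,0,0],[0,0,0,0,0,0,0],[0,0,0,0.003,0,0,0],[0,0,0,0.006,0,0,0],[0,0,0,0.01,0,0,0],[0,0,0,0.014,0,0,0],[0,0,0,0.018,0,0,0],[0,0,0,0.022,0,0,0],[0,0,0,0.026,0,0,0],[0,0,0,0.03,0,0,0],[0,0,0,0.034,0,0,0],[0,0,0,0.038,0,0,0]]]'

```text
t: 22.75
eef_pos: [0.5364, 0.3952, 0.1101]
ee_rot: [-3.141, 0.001, -1.574]
force: [1.0, 0.8, 0.9]
width: 0.0003
```

move_arm --deltas '[[[0,0,0,0.004,0,0,0],[0,0,0,0.008,0,0,0],[0,0,0,0.012,0,0,0],[0,0,0,0.016,0,0,0],[0,0,0,0.02,0,0,0],[0,0,0,0.024,0,0,0],[0,0,0,0.027,0,0,0]]]'

```text
t: 23.33
eef_pos: [0.536, 0.3678, 0.1098]
ee_rot: [3.142, -0.0, -1.574]
force: [0.7, 0.1, -0.7]
width: 0.0004
```

move_arm --deltas '[[[0,0,0,0.004,0,0,0],[0,0,0,0.008,0,0,0],[0,0,0,0.012,0,0,0],[0,0,0,0.016,0,0,0],[0,0,0,0.02,0,0,0],[0,0,0,0.024,0,0,0],[0,0,0,0.024,0,0,0],[0,0,0,0.024,0,0,0]]]'

```text
t: 24.0
eef_pos: [0.5361, 0.3442, 0.11]
ee_rot: [-3.141, 0.0, -1.574]
force: [-0.2, 0.5, -0.4]
width: 0.0008
```

```bash
python3 - <<'E'
from h import *
s=monitor.get_state();print(s['eef_pos'],s['force'],s['width'],s['t'])
f=cam("scene")["frame"]
cv2.imwrite("pics/s8.png",cv2.resize(f[90:210,190:334],(480,400),interpolation=2))
E
```

```text
[0.5361327  0.34418864 0.11001362] [-0.16064878  0.46767717 -0.37820712] 0.0008323174454245687 24.0
```

View pics/s8.png

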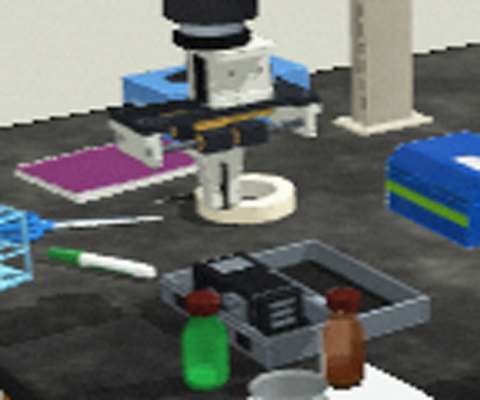

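The pack has fallen and lies in the case on its broad side. I'll retreat clear and check it from the top.

move_arm --deltas '[[[0,0,0,0,0,-0.03,0],[0,0,0,0,0,-0.07,0],[0,0,0,0,0,-0.11,0],[0,0,0,0.02,0.01,-0.15,0],[0,0,0,0.06,0.03,-0.16,0],[0,0,0,0.1,0.05,-0.16,0],[0,0,0,0.14,0.07,-0.16,0],[0,0,0,0.18,0.08,-0.16,0],[0,0,0,0.22,0.08,-0.16,0],[0,0,0,0.26,0.08,-0.16,0],[0,0,0,0.3,0.08,-0.16,0],[0,0,0,0.34,0.08,-0.16,0]]]'

```text
t: 25.05
eef_pos: [0.4544, 0.0083, 0.2705]
ee_rot: [-3.14, 0.001, -1.573]
force: [0.9, 0.7, -0.5]
width: 0.0008
```

move_arm --deltas '[[[0,0,0,0.04,0,0,0],[0,0,0,0.08,0,0,0],[0,0,0,0.12,0,0,0],[0,0,0,0.16,0,0,0],[0,0,0,0.16,0,0,0],[0,0,0,0.16,0,0,0]]]'

```text
t: 25.55
eef_pos: [0.454, -0.1523, 0.2697]
ee_rot: [3.141, 0.0, -1.579]
force: [-0.2, 0.0, 0.8]
width: 0.0004
```

```bash
python3 - <<'E'
from h import *
s=monitor.get_state();print(s['eef_pos'],s['force'],s['t'])
g=cam("top");f=cam("scene");b=g["frame"].copy();a=f["frame"].copy()
print("bottle px",proj(g,[[.535,.128,0],[.535,.128,.09]]).round(1))
# model: pack flat at case y=-0.012, z=.032, foot toward +y
P=T(CASE,[[sx*w,-.012+y,z] for z in(.012,.052) for y,w in((.062,.03),(-.062,.026)) for sx in(1,-1)])
cv2.imwrite("pics/s9raw.png",a);cv2.imwrite("pics/t9raw.png",b)
for im,ff in((a,f),(b,g)):
    for q in proj(ff,P): cv2.circle(im,tuple(int(v) for v in q.round()),0,(0,0,255),-1)
cv2.imwrite("pics/s9.png",np.hstack([cv2.resize(a[140:220,220:316],(480,400),interpolation=2),cv2.resize(b[150:230,185:249],(320,400),interpolation=2)]))
E
```

```text
[ 0.45403956 -0.1522543   0.26971062] [-0.17662895  0.03847956  0.8175202 ] 25.55
bottle px [[274.8 205.4]
 [271.8 201. ]]
```

View pics/s9.png

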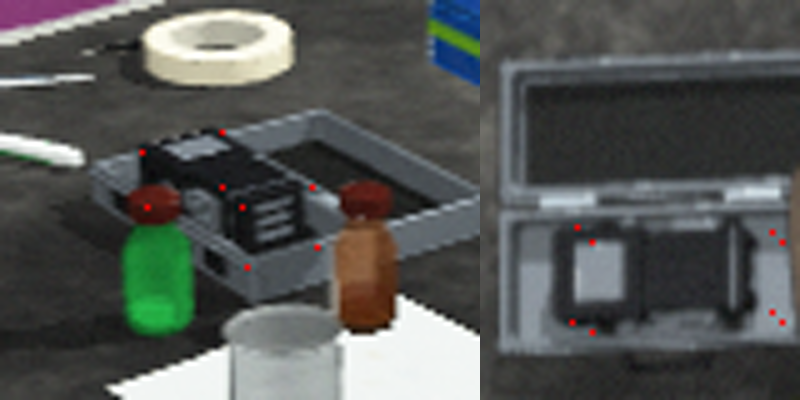

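The pack lies lengthwise in the case, about 14 mm further +y than my trial overlay (top view: foot u≈557, cap u≈748). The bottle is upright outside the case. I'll fit the pack's pose to check flatness.

```bash
python3 - <<'E'
from h import *
g=cam("top");f=cam("scene")
S=lambda a:np.array(a)/5+[220,140]-.4
Tp=lambda a:(np.array(a)-[480,0])/5+[185,150]-.4
# pack local: a along length (+ to foot), b width, c thickness
ft=[.062,.03,.02];fm=[.062,-.03,.02];ct=[-.062,.026,.02];cm=[-.062,-.026,.02]
cbt=[-.062,.026,-.02];cbm=[-.062,-.026,-.02]
obs=[(f,[ft,fm,ct,cm,cbt,cbm],S([[222,130],[143,151],[302,183],[233,204],[304,237],[242,251]])),
     (g,[ft,fm,ct,cm],Tp([[557,228],[555,325],[746,230],[744,315]]))]
def W(p,m):
    q=R.from_euler('zx',[p[3],p[4]]).apply(np.array(m)[:,[1,0,2]])+p[:3]  # x=width,y=length,z
    return T(CASE,q)
r=least_squares(lambda p:np.concatenate([(proj(ff,W(p,m))-u).ravel() for ff,m,u in obs]),[0,0,.032,0,0],loss='soft_l1')
print("case x,y,z,yaw,tilt",r.x.round(4)); print(r.fun.reshape(-1,2).round(1).tolist())
E
```

```text
case x,y,z,yaw,tilt [ 0.0019  0.0009  0.0298 -0.0261 -0.0537]
[[-1.3, 0.5], [-1.2, -0.1], [0.1, -0.4], [-0.2, -1.1], [0.5, 0.3], [-1.1, 1.2], [0.0, -0.4], [-0.3, -1.2], [0.6, 0.0], [0.6, -0.7]]
```

The pack centre is at case (2, 1, 30) mm. The apparent tilt of 0.05 rad is within picture error for a pack resting on two bearers. I'll do a last numeric check of the bystanders against the first top picture, then hand in.

```bash
python3 - <<'E'
from h import *
a=cv2.imread("pics/top0.png",0);b=cv2.cvtColor(cam("top")["frame"],cv2.COLOR_BGR2GRAY)
for n,(u,v) in dict(wash=(312,148),flask=(428,208),beaker=(313,243),short=(393,198),green=(250,237)).items():
    t=a[v-13:v+14,u-13:u+14]; m=cv2.matchTemplate(b[v-25:v+26,u-25:u+26],t,cv2.TM_CCOEFF_NORMED); _,s,_,l=cv2.minMaxLoc(m); print(n,round(s,2),np.array(l)-12)
E
```

```text
wash 1.0 [0 0]
flask 0.97 [0 0]
beaker 0.53 [0 0]
short 0.52 [ 12 -11]
green 0.8 [0 0]
```

```bash
python3 -c "
from station import arm; print(arm.job_done())"
```

```text
the job is handed in; nothing more can be done
None
```

The job is handed in at about 26 s on the robot's clock; no verdict was reported.

**What I did:**
- **Bottle:** I took the brown bottle out of the case and stood it on the worktop at about (0.535, 0.128). The first grip missed because I lifted before the fingers had closed; the bottle did not move.
- **Pack:** I squeezed both buttons of the taller pack fully in and drew it out along the slope. I then stood it in the end well, let go, and pushed it over with shut fingers at about 0.11 m up.

**Last checks:**
- **Pack pose:** the camera fit puts the pack's centre at case (0.002, 0.001, 0.030) m, with a yaw of 0.03 rad. The fit shows a tilt of 0.05 rad, but corner residuals reach 1.3 px. A pack resting on both bearers should read about 0, and the limit is 0.1.
- **Bottle:** the final picture shows it upright outside the case.
- **Bystanders:** the wash bottle and flask show no shift against the first picture.
- **Failed checks:** the match gave no usable result for the shorter pack (score 0.52, probably because the arm blocks that view). For the beaker it showed no shift, but with a weak score (0.53). By eye, the beaker stood in place in the last picture. The shorter pack was in its bay after the extraction, and I did not move near the charger again.
- **Pictures:** I viewed 12, two past the budget of 10.

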